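# Open the child-safe medicine box

### The arm

A 7-joint arm with a two-finger parallel gripper is mounted at the origin on the work surface. World frame = base frame: x ahead of the robot, y to its left, z up, the work surface at z = 0. Lengths are in m, angles in rad, forces in N, time in s.
With the tool pointing down it reaches from about 0.4 to 0.85 m from the base axis. Payload 10.4 kg.
Tool frame: the origin (TCP) lies between the finger pads; the fingertips stand 11 mm ahead of it and the grasp point (between the pads) lies 8 mm behind it; x points along the fingers, y is the direction in which the jaws open and shut, and the axes are right-handed (so a half turn about x gives the same grasp; the last joint's range is limited). The gripper opens to 87 mm and grips with 3 to 60 N. Pads are 19 mm wide; open, the fingers measure 117 mm over their backs; the gripper's body (75 mm by 190 mm) begins 51 mm behind the grasp point.
Start: joints at [-1.146, 0.332, -0.065, 1.46, 0.022, 1.35, -0.088], TCP at [0.271, 0.563, 0.234] pointing down, gripper open.
Joint ranges: [-2.6, 2.6], [-0.5, 2.12], [-1.47, 1.34], [0.16, 2.42], [-1.27, 4.41], [0.06, 2.06], [-2.6, 2.6]. Speed limits (rad/s): [2.22, 2.22, 2.79, 2.79, 3.14, 3.14, 3.14].

### API

Orientations are given as a unit quaternion [x, y, z, w].
In Python, from bench import r, cams, ticket gives the robot as it stands. The module is installed in compiled form; this text tells all that it offers.
- The arm moves only by the tool drive_tool, never from a script. Its argument "moves" is text: rows parted by semicolons, each of 5 numbers parted by spaces: the shift along the world's x, y, z in m, then the turn about the world's z in degrees, then the closure, from 0 (fully open) to 1 (shut). In form: x y z twist grip; .... A call has 1 to 20 rows; each row shifts and turns the commanded pose from where the row before left it; what a row does not reach is not made up. A row lasts 1/8 s, in which the tool goes at most 62.5 mm and 10.7 degrees, less where a joint would pass 70% of its speed; a pose out of reach is approached as far as the arm can. A call is refused whole if a number of a shift passes 0.0625 or a number of a turn 10.7, either way. A call with a gripper value outside its range is refused whole. The fingers move at their own pace and stop on an object; "newtons" is the grip in N (left out, the last holds). Time passes only in rows, so rows that do not move let the fingers close. It gives the time, the measured TCP pose, the force and the opening at its end, in the units of the state.
- r.read_state(): the state, without advancing time (a new reading comes with each control period).
- cams.camera(name): name is "side" or "top" or "wrist"; returns a dict with "color" (400x640x3 uint8, red, green, blue), "fx", "fy", "cx", "cy" (pixels), "distortion" ([k1, k2, p1, p2, k3] as OpenCV has them; the pictures are not rectified), "extrinsics" (4x4, takes a point from camera to world coordinates). Camera axes: x right, y down, z forward; pixel columns grow to the right and rows downward; lengths in m; the calibration is good to about 2 mm. A picture is of the moment at which its call begins. There is no depth.
- ticket.close_job(): hands the job in, once; it reports no verdict.
The state is a dict: "time": time; "joint_positions": joint angles; "joint_vel": joint speeds; "joint_torque": joint torques, N m; "ee_pos": TCP position; "eef_rot": TCP orientation; "ft_force": force on the tool from outside, world axes, zero at the start; "torque": the same for the moment, N m; "width": finger opening in m.
Only numpy, scipy, OpenCV 4.12 (cv2) and the standard library are available. Lean on these libraries where they do the work, as an engineer would, in place of code of your own. Each camera call takes 0.05 s, during which the arm holds its last target.

### The job

Open the white medicine box on the ledge: press its sprung catch plate down with the fingertips and, holding it down, push the sliding lid past the two catch lugs, then push it on until it is fully open and the catch has sprung up again behind it. Only press and push: do not pinch the lid's thumb bar or lift anything, do not shove the box along the ledge, and leave everything round it and the nail brush on its roof undisturbed.

Things in the scene. Friction and masses are not known exactly. Their poses are not given: they have to be found in the camera images.
- medbox: White plastic medicine box, loose on the ledge on rubber feet, about 1.3 kg, 260 (own x) x 130 (own y) x 76 mm high. Origin: centre of its underside. Own +x is the way the lid opens; the -x end is the catch end, turned roughly towards the robot. From -x to +x: open-topped catch bay (x -126 to -76), shut lid (x -76 to +32), fixed roof (x +28 to +130).
- box_catch_end (a point): Point of the box on its centre line at the catch end, box x = -130, 48 above the ledge: the top of the low end wall. The catch bay behind it is 80 wide between two fixed cheeks (70 high, at |y| above 40).
- box_far_end (a point): Point of the box on its centre line at the far end of the fixed roof, box x = +130, 76 above the ledge. The lid runs in under this roof. Rails, also 76 high, lie over the lid's long edges at |y| above 57. Under the lid is a hollow with a bulkhead 46 high at x = -40 and cartons up to 35 high.
- catch (a joint): How far the steel catch plate is pressed down, m: 0 up, 0.012 fully down (hard stop; no need to reach it). Straight down, spring 4 N (top) to 9 N (stop), springs back. Two upright lugs on it (10 x 12, tops 70 high as the lid's, box x -58 to -48, |y| 43 to 55) stand in notches in the lid's edges and block it after 2 mm. Pressed 6 mm they lie below the lid; once the lid is 0.028 open they can rise behind it.
- catch_pad (a point): Top of the catch plate, middle of the part left bare by the shut lid: on the box's centre line, box x = -101, 63 above the ledge when up, 51 at the stop. The plate is flat, 74 wide (y), and reaches from box x = -124 to -46, on under the lid's end, so a fingertip can stay on it and follow the lid for the lid's first 30 mm.
- lid (a joint): How far the sliding lid is open, in m, along box +x: 0 shut, 0.090 fully open (stop). It slides with 1 to 2 N of friction and stays where it is left.
- lid_face (a point): Middle of the pale grey lid's upright rear face (looks to box -x, over the catch bay): box x = -76 when shut, 74 above the ledge; moves with the lid. Own axes as the box's. The lid plate lies 65 to 70 above the ledge; along this edge stands a thumb bar 8 thick, 104 long, its top 84 above the ledge, rear face flush with the plate's. Push here.
- nailbrush: Bystander: wooden nail brush 90 x 40 x 26 mm lying loose on the box's roof, bristles down. Origin: centre of its underside.
- soap_dish: Bystander: oval white ceramic soap dish 128 x 88 x 21 mm beside the box (its +y side). Origin: centre of its underside.
- soap: Bystander: soap bar 75 x 48 x 22 mm in the soap dish. Origin: centre of its underside.
- scraper: Bystander: U-shaped stainless tongue scraper 150 x 54 x 10 mm lying beside the box (its -y side). Origin: middle, on the ledge.
- pill_bottle: Bystander: amber pill jar, 38 across, 62 high, close beside the box (its +y side). Origin: centre of its underside.
- pump: Bystander: closed matte black pump dispenser, 68 across, 150 high, off to one side of the ledge. Origin: centre of its underside.
- tumbler: Bystander: empty glass tumbler, 74 across, 95 high, off to the other side of the ledge. Origin: centre of its underside.

How it is judged:
On the way, in this order (a step that is already met when the one before it is completed fails the run):
1. the catch plate is pressed down by the fingers while the lid is still shut (value of joint catch above 0.0045 m and value of joint lid below 0.012 m and contact force between the fingers and catch above 0.5 N), for 0.1 s.
2. the lid has slid past the lugs (value of joint lid above 0.03 m), for 0.1 s.
At the end, for the whole second after the job is handed in: The lid stands at least 80 of its 90 mm open, the catch plate is up again (within 1.5 mm) behind it, and the box stands flat and still within 30 mm of where it began (value of joint lid above 0.08 m and value of joint catch below 0.0015 m and linear speed of medbox below 0.01 m/s and angle between medbox's own z axis and vertical below 0.03 rad and distance of medbox from where it was at the start of the episode below 0.03 m); the robot touches nothing.
It fails at once if the box is lifted or tipped (height (world z) of medbox above 0.01 m or angle between medbox's own z axis and vertical above 0.1 rad).
It fails at once if the box is shoved along or slewed by more than 30 mm (distance of medbox from where it was at the start of the episode above 0.03 m or distance of any of box_catch_end, box_far_end from where it was at the start of the episode above 0.04 m).
It fails at once if the lid's thumb bar is pinched between the fingers (contact force between the fingers and lid above 1 N and x of the grasp point in the frame of lid_face between 0.0005 and 0.0085 m and z of the grasp point in the frame of lid_face below 0.024 m and y of the grasp point in the frame of lid_face between -0.06 and 0.06 m).
It fails at once if a bystander is moved by more than 40 mm, lifted or knocked over (distance of any of nailbrush, soap_dish, soap, scraper, pill_bottle, pump, tumbler from where it was at the start of the episode above 0.04 m or angle between any of pill_bottle, pump, tumbler's own z axis and vertical above 0.5 rad).
It also fails if it takes over 42 s, if anything falls off the work surface, if the arm or the gripper's body presses on something with over 40 N, if the wrist force passes 120 N, or if a joint passes its speed limit or range.

## Working session

There is one attempt and no reset: what is moved stays moved. The work goes in short steps, Python scripts to look and compute and a tool call to move; the robot and the scene stay as the last step left them, time stands still between calls to the robot, and variables do not carry over. Pictures are saved under pics/ and viewed, and the job is handed in when it is done.

Besides the shell and the picture viewer there is one more tool, called after "Request:" in YAML: its name, and indented under it one key for each argument. drive_tool: Moves the arm, as the interface text tells. Its arguments: {"type":"object","properties":{"moves":{"type":"string"},"newtons":{"type":"number"}},"required":["moves"]}

```bash
mkdir -p pics; cat > h.py <<'E'
import numpy as np, cv2
from bench import r, cams, ticket
def snap(n,tag):
    c=cams.camera(n); cv2.imwrite(f'pics/{tag}.png',c['color'][:,:,::-1]); return c
def K(c): return np.array([[c['fx'],0,c['cx']],[0,c['fy'],c['cy']],[0,0,1.]])
def ray(c,px,z):
    u=cv2.undistortPoints(np.array(px,float).reshape(-1,1,2),K(c),np.array(c['distortion'],float)).reshape(-1,2)
    E=np.array(c['extrinsics']); d=np.c_[u,np.ones(len(u))]@E[:3,:3].T; o=E[:3,3]
    return o+d*((z-o[2])/d[:,2])[:,None]
def proj(c,P):
    W=np.linalg.inv(np.array(c['extrinsics']))
    return cv2.projectPoints(np.array(P,float).reshape(-1,3),cv2.Rodrigues(W[:3,:3])[0],W[:3,3],K(c),np.array(c['distortion'],float))[0].reshape(-1,2)
E
python3 - <<'E'
from h import *
import pickle
for n in ['top','side','wrist']:
    c=snap(n,n+'0'); pickle.dump(c,open(n+'0.pkl','wb')); print(n,np.round(c['extrinsics'],3).tolist(),c['fx'],c['distortion'])
s=r.read_state(); print(s)
E
```

```text
top [[-0.016, -0.998, 0.061, 0.514], [-1.0, 0.017, 0.008, -0.019], [-0.009, -0.061, -0.998, 1.254], [0.0, 0.0, 0.0, 1.0]] 368.11427996826654 [0.02225241 0.         0.         0.         0.        ]
side [[0.813, -0.292, 0.503, 0.094], [-0.582, -0.408, 0.703, -0.732], [-0.0, -0.865, -0.502, 0.575], [0.0, 0.0, 0.0, 1.0]] 387.0791031618509 [-0.05537978  0.          0.          0.          0.        ]
wrist [[0.433, 0.869, 0.238, 0.206], [0.901, -0.417, -0.116, 0.594], [-0.001, 0.265, -0.964, 0.385], [0.0, 0.0, 0.0, 1.0]] 316.8972765721086 [-0.06027477  0.          0.          0.          0.        ]
{'time': 0.15, 'joint_positions': array([-1.14563006,  0.33270994, -0.06467129,  1.46073928,  0.02157838,
        1.34991356, -0.08850197]), 'joint_vel': array([-0.0005119 , -0.00212307,  0.00014708, -0.00102054, -0.00081435,
        0.00071126,  0.00049763]), 'joint_torque': array([-8.89646321e-05, -6.23632336e+01,  2.40160542e-02, -3.90141892e+01,
       -6.13805512e-02,  3.71944823e-02,  1.08880874e-04]), 'ee_pos': array([0.27048236, 0.56312596, 0.23295145]), 'eef_rot': array([ 0.15662246,  0.6895301 , -0.15736948,  0.68938559]), 'ft_force': array([-0.19117436,  0.00215055,  0.15982108]), 'torque': array([ 0.01995627, -0.00373377, -0.01586718]), 'width': 0.08700602403310709}
```

View pics/top0.png

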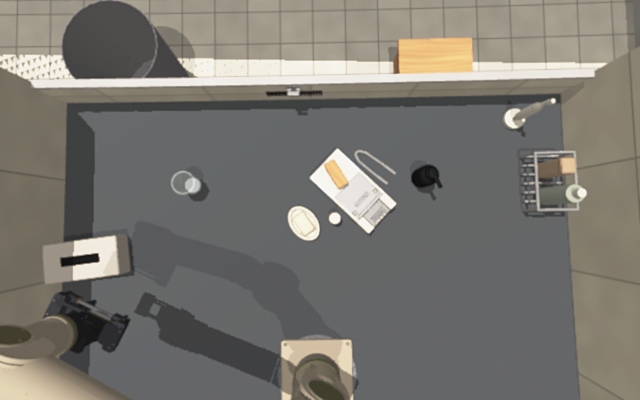

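View pics/side0.png

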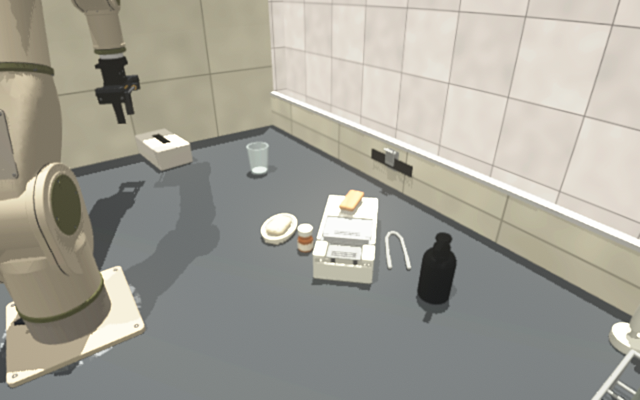

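The top view shows the box with roof corners near (310,182) and (340,150), and the catch end near (395,203) and (372,233). The lid opens up and to the left. I'll enlarge it to get exact corners.

```bash
python3 - <<'E'
from h import *
a=cv2.imread('pics/top0.png')[140:245,280:440]; cv2.imwrite('pics/topz.png',cv2.resize(a,None,fx=5,fy=5,interpolation=cv2.INTER_CUBIC))
a=cv2.imread('pics/side0.png')[180:290,300:420]; cv2.imwrite('pics/sidez.png',cv2.resize(a,None,fx=5,fy=5,interpolation=cv2.INTER_CUBIC))
E
```

```text
(no output)
```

View pics/topz.png

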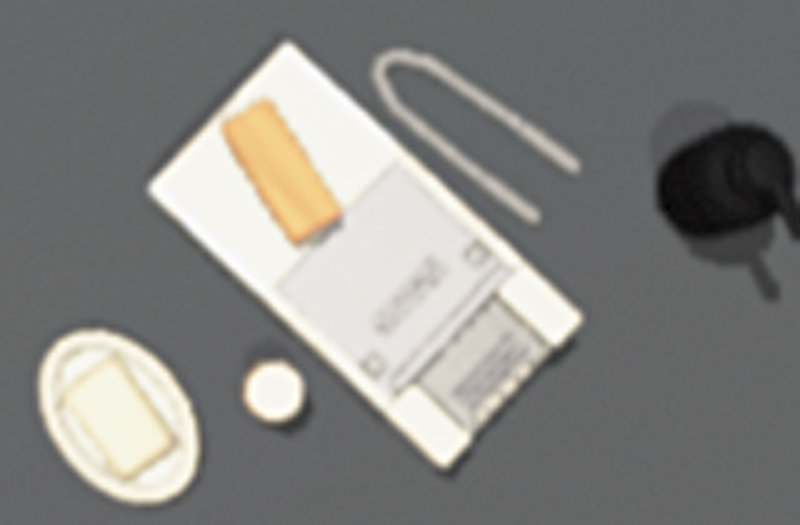

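View pics/sidez.png

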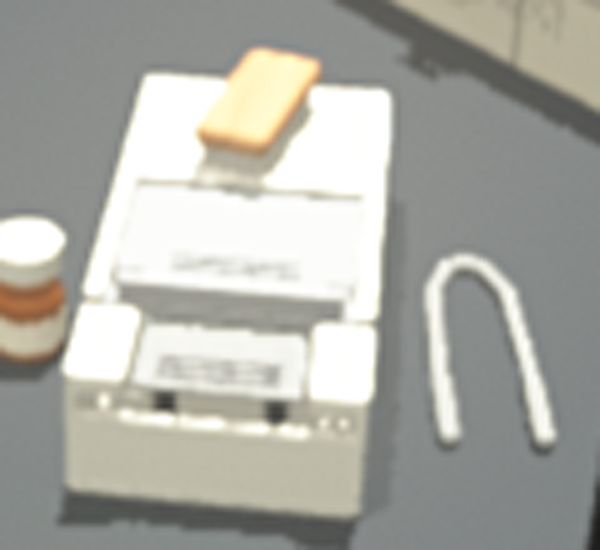

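```bash
cat > m.py <<'E'
from h import *
import pickle
for n,o,far,near in [('top',(280,140),[(288,40),(149,187)],[(583,319),(445,471)]),('side',(300,180),[(392,88),(143,74)],[(378,403),(64,384)])]:
    c=pickle.load(open(n+'0.pkl','rb'))
    f=np.array(far)/5+np.array(o)-.4; m=np.array(near)/5+np.array(o)-.4
    F=ray(c,f,.076); N=ray(c,m,.070)
    d=F.mean(0)-N.mean(0)
    print(n,F.round(4).tolist(),N.round(4).tolist(),'len',np.linalg.norm(d[:2]),'wid',np.linalg.norm(F[0]-F[1]),np.linalg.norm(N[0]-N[1]),'yaw',np.degrees(np.arctan2(d[1],d[0])),'mid',((F.mean(0)+N.mean(0))/2).round(4))
    w=F[1]-F[0];w2=N[1]-N[0]; print('yaw by ends',np.degrees(np.arctan2(-w[0],w[1])),np.degrees(np.arctan2(-w2[0],w2[1])))
E
python3 m.py
```

```text
top [[0.7382, -0.0805, 0.076], [0.6444, 0.0107, 0.076]] [[0.5551, -0.2664, 0.07], [0.4594, -0.1756, 0.07]] len 0.26178095192264317 wid 0.13086610845308475 0.1319528769025101 yaw 45.31173667707942 mid [ 0.5993 -0.128   0.073 ]
yaw by ends 45.80164669685565 46.50361176500214
side [[0.7424, -0.0762, 0.076], [0.643, 0.0144, 0.076]] [[0.5579, -0.2697, 0.07], [0.458, -0.1819, 0.07]] len 0.2685456485994947 wid 0.13451744636918897 0.1330366430093282 yaw 46.52596923916395 mid [ 0.6003 -0.1284  0.073 ]
yaw by ends 47.64894421608209 48.68812847770612
```

```bash
python3 - <<'E'
from h import *
import pickle
from scipy.spatial.transform import Rotation as R
s=r.read_state(); M=R.from_quat(s['eef_rot']).as_matrix(); print(M.round(3)); print('jaw yaw',np.degrees(np.arctan2(M[1,1],M[0,1])))
c=pickle.load(open('top0.pkl','rb')); print('pump .13',ray(c,[(424,176),(434,181)],.13)); 
c=pickle.load(open('side0.pkl','rb')); print('pump base',ray(c,[(434,297)],0)); print(ray(c,[(443,238)],.15))
c=pickle.load(open('top0.pkl','rb'));o=np.array([280,140])
print('brush corners',ray(c,np.array([(225,120),(270,98),(342,222),(297,245)])/5+o,.10))
yaw=np.radians(45.8);u=np.array([np.cos(yaw),np.sin(yaw)])
C=np.array([.5997,-.128])
for b in(-.101,-.092,-.076):print(b,C+b*u)
E
```

```text
[[-0.     0.433  0.901]
 [-0.001  0.901 -0.433]
 [-1.    -0.001  0.   ]]
jaw yaw 64.34389982943298
pump .13 [[ 0.63532996 -0.3409385   0.13      ]
 [ 0.6194589  -0.37073532  0.13      ]]
pump base [[ 0.63857865 -0.37314051  0.        ]]
[[ 0.63719452 -0.36842955  0.15      ]]
brush corners [[ 0.68211131 -0.03976212  0.1       ]
 [ 0.69559468 -0.06842022  0.1       ]
 [ 0.61623605 -0.11215931  0.1       ]
 [ 0.60221672 -0.08359644  0.1       ]]
-0.101 [ 0.52928632 -0.20040797]
-0.092 [ 0.53556081 -0.19395578]
-0.076 [ 0.54671545 -0.18248521]
```

Request:
drive_tool:
  moves: "0.0165 -0.0474 0 -6.8 1; 0.0165 -0.0474 0 -6.8 1; 0.0165 -0.0474 0 -6.8 1; 0.0165 -0.0474 0 -6.8 1; 0.0165 -0.0474 0 -6.8 1; 0.0165 -0.0474 0 -6.8 1; 0.0165 -0.0474 0 -6.8 1; 0.0165 -0.0474 0 -6.8 1; 0.0165 -0.0474 0 -6.8 1; 0.0165 -0.0474 0 -6.8 1; 0.0165 -0.0474 0 -6.8 1; 0.0165 -0.0474 0 -6.8 1; 0.0165 -0.0474 0 -6.8 1; 0.0165 -0.0474 0 -6.8 1; 0.0165 -0.0474 0 -6.8 1; 0.0165 -0.0474 0 -6.8 1; 0 0 0 0 1; 0 0 0 0 1"
  newtons: 20

```text
time: 2.4
ee_pos: [0.5345, -0.1945, 0.2332]
eef_rot: [-0.652, -0.274, 0.652, -0.274]
ft_force: [-0.4, 0.5, 0.7]
width: 0.0004
```

```bash
python3 - <<'E'
from h import *
import pickle
from scipy.spatial.transform import Rotation as R
s=r.read_state(); M=R.from_quat(s['eef_rot']).as_matrix(); print('jaw yaw',np.degrees(np.arctan2(M[1,1],M[0,1])),s['joint_positions'].round(2),s['ft_force'])
for n in('wrist','side'):
    c=snap(n,n+'1'); pickle.dump(c,open(n+'1.pkl','wb'))
a=cv2.imread('pics/side1.png')[130:300,270:430]; cv2.imwrite('pics/side1z.png',cv2.resize(a,None,fx=3.5,fy=3.5,interpolation=cv2.INTER_CUBIC))
E
```

```text
jaw yaw -44.4141430387013 [-0.33  0.24  0.71  1.65 -0.16  1.32 -0.37] [-0.4270406   0.52850061  0.65419144]
```

View pics/wrist1.png

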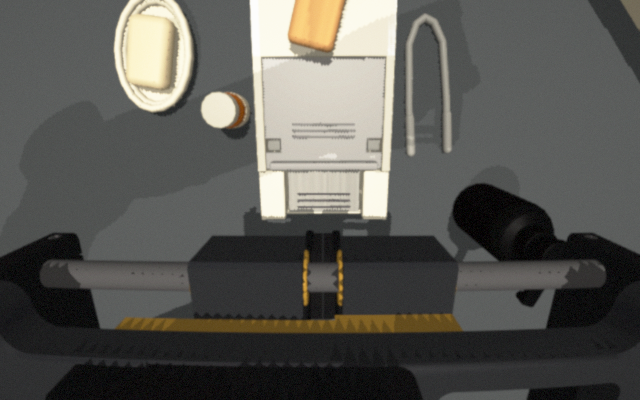

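View pics/side1z.png

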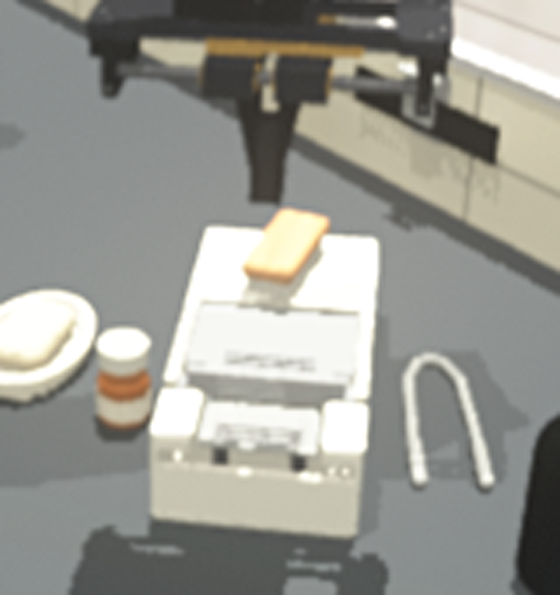

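```bash
python3 - <<'E'
from h import *
a=cv2.imread('pics/wrist1.png')[100:240,240:400]; cv2.imwrite('pics/wrist1z.png',cv2.resize(a,None,fx=4,fy=4,interpolation=cv2.INTER_CUBIC))
E
```

```text
(no output)
```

View pics/wrist1z.png

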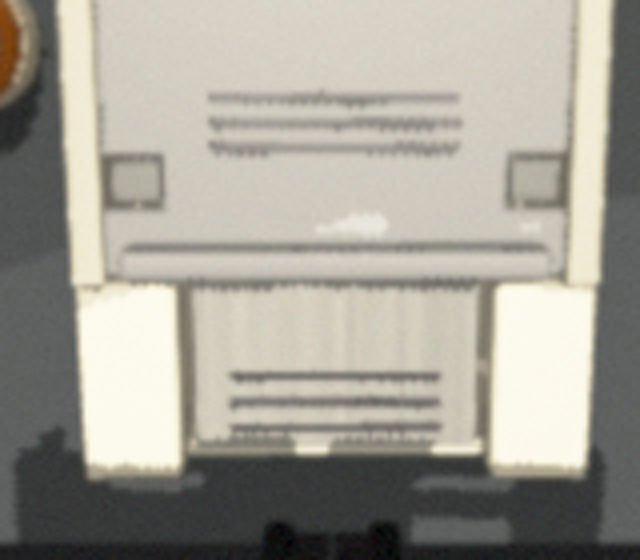

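```bash
python3 - <<'E'
from h import *
import pickle
c=pickle.load(open('wrist1.pkl','rb'));o=np.array([240,100])
P=lambda p,z: ray(c,np.array(p)/4+o-.4,z)
yaw=np.radians(45.8);u=np.array([np.cos(yaw),np.sin(yaw)]);v=np.array([-u[1],u[0]])
C=np.array([.5997,-.128])
for nm,p,z in[('cheek rear',[(87,474),(586,474)],.07),('cheek front',[(76,287),(600,287)],.07),('bar',[(108,279),(562,279)],.084),('lugs rear',[(134,208),(535,208)],.07),('bar front',[(124,247),(547,247)],.084)]:
    q=P(p,z)[:,:2]; print(nm,[( round((a-C)@u,4),round((a-C)@v,4)) for a in q])
s=r.read_state()['ee_pos'][:2]; print('tcp',(s-C)@u,(s-C)@v)
E
```

```text
cheek rear [(np.float64(-0.1262), np.float64(0.0644)), (np.float64(-0.1267), np.float64(-0.0665))]
cheek front [(np.float64(-0.0766), np.float64(0.0645)), (np.float64(-0.077), np.float64(-0.0676))]
bar [(np.float64(-0.0722), np.float64(0.0538)), (np.float64(-0.0726), np.float64(-0.0554))]
lugs rear [(np.float64(-0.0568), np.float64(0.049)), (np.float64(-0.0572), np.float64(-0.0504))]
bar front [(np.float64(-0.0645), np.float64(0.0496)), (np.float64(-0.0648), np.float64(-0.0514))]
tcp -0.09241492415355135 0.0009175319647765985
```

Request:
drive_tool:
  moves: "0 0 -0.03 0 1; 0 0 -0.03 0 1; 0 0 -0.03 0 1; 0 0 -0.03 0 1; 0 0 -0.026 0 1; 0 0 0 0 1; 0 0 0 0 1"

```text
time: 3.38
ee_pos: [0.5353, -0.1946, 0.0888]
eef_rot: [0.652, 0.274, -0.651, 0.274]
ft_force: [0.4, -0.7, -0.1]
width: 0.0006
```

```bash
python3 - <<'E'
from h import *
s=r.read_state();print(s['ee_pos'],s['ft_force'])
snap('side','side2'); snap('wrist','wrist2')
a=cv2.imread('pics/side2.png')[130:300,270:430]; cv2.imwrite('pics/side2z.png',cv2.resize(a,None,fx=3.5,fy=3.5,interpolation=cv2.INTER_CUBIC))
E
```

```text
[ 0.53525891 -0.1945743   0.08878156] [ 0.41367058 -0.69634521 -0.13029269]
```

View pics/side2z.png

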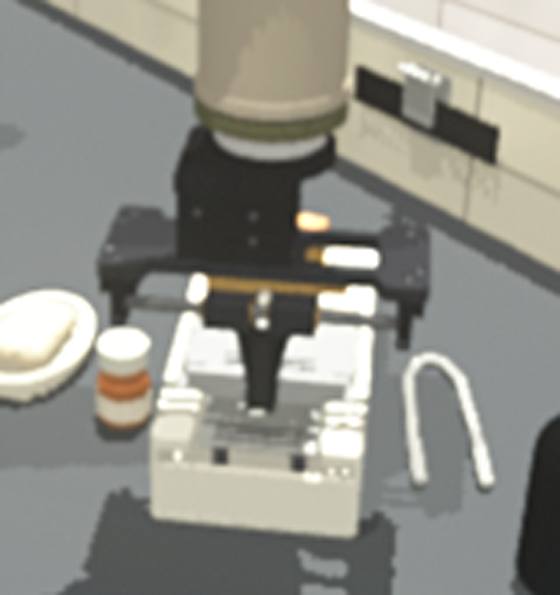

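View pics/wrist2.png

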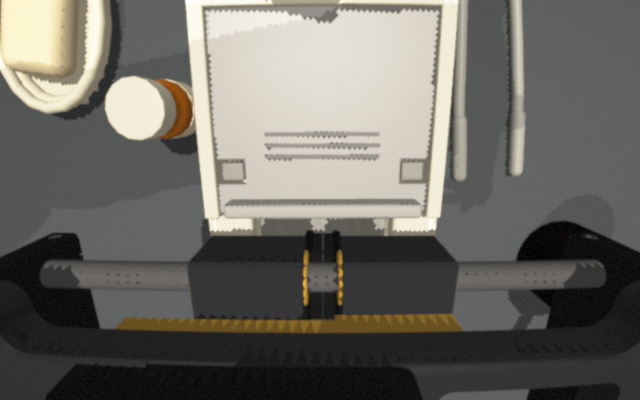

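Request:
drive_tool:
  moves: "0 0 -0.006 0 1; 0 0 -0.006 0 1; 0 0 -0.005 0 1; 0 0 -0.004 0 1; 0 0 0 0 1; 0 0 0 0 1"

```text
time: 4.22
ee_pos: [0.5347, -0.195, 0.0667]
eef_rot: [0.652, 0.274, -0.652, 0.274]
ft_force: [-2.2, 1.3, 6.5]
width: 0.0003
```

Request:
drive_tool:
  moves: "0 0 -0.002 0 1; 0 0 0 0 1; 0.0028 0.0029 0 0 1; 0.0028 0.0029 0 0 1; 0.0028 0.0029 0 0 1; 0.0028 0.0029 0 0 1; 0 0 0 0 1"

```text
time: 5.1
ee_pos: [0.5456, -0.1848, 0.0649]
eef_rot: [-0.652, -0.273, 0.652, -0.274]
ft_force: [-2.1, -3.1, 7.0]
width: 0.0003
```

Request:
drive_tool:
  moves: "0.0028 0.0029 0 0 1; 0.0028 0.0029 0 0 1; 0.0028 0.0029 0 0 1; 0 0 0 0 1"

```text
time: 5.6
ee_pos: [0.5541, -0.1761, 0.0649]
eef_rot: [-0.652, -0.273, 0.652, -0.274]
ft_force: [-2.8, -4.2, 7.4]
width: 0.0005
```

```bash
python3 - <<'E'
from h import *
import pickle
c=snap('wrist','wrist3');pickle.dump(c,open('wrist3.pkl','wb'))
c=snap('side','side3')
a=cv2.imread('pics/side3.png')[130:300,270:430]; cv2.imwrite('pics/side3z.png',cv2.resize(a,None,fx=3.5,fy=3.5,interpolation=cv2.INTER_CUBIC))
E
```

```text
(no output)
```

View pics/wrist3.png

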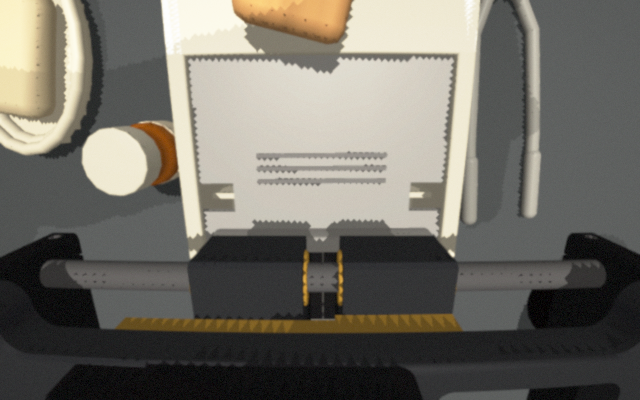

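View pics/side3z.png

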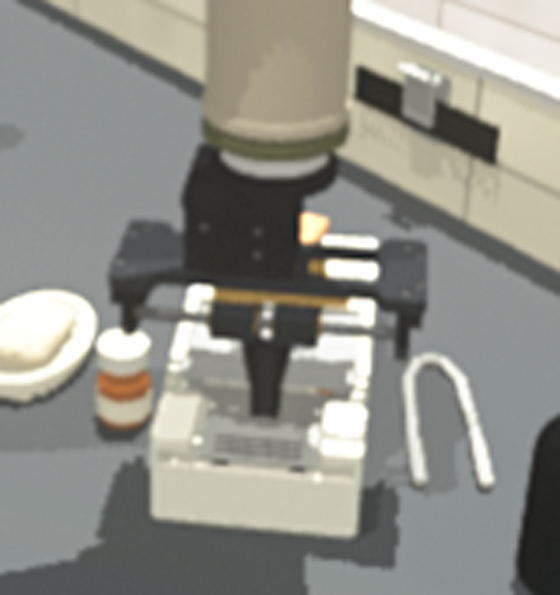

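Request:
drive_tool:
  moves: "0.0028 0.0029 0 0 1; 0.0028 0.0029 0 0 1; 0.0028 0.0029 0 0 1; 0.0014 0.0014 0 0 1; 0 0 0 0 1; 0 0 0 0 1"

```text
time: 6.45
ee_pos: [0.5637, -0.1663, 0.0649]
eef_rot: [-0.652, -0.273, 0.652, -0.274]
ft_force: [-3.1, -3.3, 7.7]
width: 0.0008
```

```bash
python3 - <<'E'
from h import *
import pickle
c=snap('wrist','wrist4');pickle.dump(c,open('wrist4.pkl','wb'))
c=snap('top','top4')
a=cv2.imread('pics/wrist4.png')[0:280,140:500]; cv2.imwrite('pics/wrist4z.png',cv2.resize(a,None,fx=2.1,fy=2.1,interpolation=cv2.INTER_CUBIC))
E
```

```text
(no output)
```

View pics/wrist4z.png

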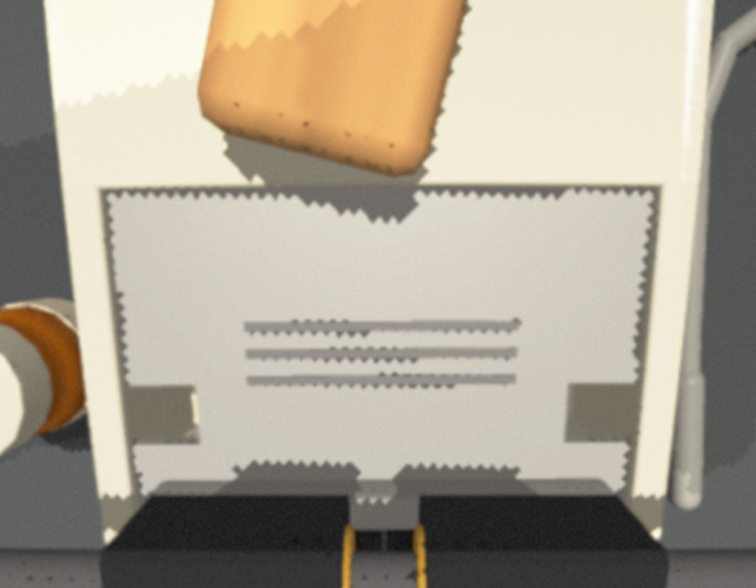

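```bash
python3 - <<'E'
from h import *
import pickle
yaw=np.radians(45.8);u=np.array([np.cos(yaw),np.sin(yaw)]);v=np.array([-u[1],u[0]])
C=np.array([.5997,-.128])
c=pickle.load(open('wrist4.pkl','rb'))
for nm,p,z in[('roof',[(100,185),(660,185)],.076),('notch far',[(160,385),(600,385)],.07),('notch near',[(165,442),(600,441)],.07),]:
    q=ray(c,np.array(p)/2.1+[140,0]-.4,z)[:,:2]; print(nm,[( round((a-C)@u,4),round((a-C)@v,4)) for a in q])
c=pickle.load(open('wrist1.pkl','rb'))
for nm,p,z in[('notch far0',[(134,153),(535,153)],.07),('notch near0',[(134,208),(535,208)],.07)]:
    q=ray(c,np.array(p)/4+[240,100]-.4,z)[:,:2]; print(nm,[( round((a-C)@u,4)) for a in q])
s=r.read_state()['ee_pos'][:2]; print('tcp',(s-C)@u,(s-C)@v)
E
```

```text
roof [(np.float64(0.0316), np.float64(0.056)), (np.float64(0.0309), np.float64(-0.0579))]
notch far [(np.float64(-0.0114), np.float64(0.0493)), (np.float64(-0.012), np.float64(-0.0505))]
notch near [(np.float64(-0.0249), np.float64(0.0494)), (np.float64(-0.0253), np.float64(-0.0516))]
notch far0 [np.float64(-0.0433), np.float64(-0.0437)]
notch near0 [np.float64(-0.0568), np.float64(-0.0572)]
tcp -0.052534127404699996 -0.0008700399197917873
```

Request:
drive_tool:
  moves: "0.0028 0.0029 0 0 1; 0.0014 0.0014 0 0 1; 0 0 0 0 1; -0.0018 -0.0018 0 0 1; 0 0 0.006 0 1; 0 0 0.006 0 1; 0 0 0.006 0 1; 0 0 0 0 1; 0 0 0 0 1"

```text
time: 7.68
ee_pos: [0.5661, -0.162, 0.0822]
eef_rot: [-0.652, -0.274, 0.652, -0.274]
ft_force: [-1.1, 0.8, -0.3]
width: 0.0004
```

Request:
drive_tool:
  moves: "0.0028 0.0029 0 0 1; 0.0028 0.0029 0 0 1; 0.0028 0.0029 0 0 1; 0.0028 0.0029 0 0 1; 0.0028 0.0029 0 0 1; 0.0028 0.0029 0 0 1; 0.0028 0.0029 0 0 1; 0.0028 0.0029 0 0 1; 0.0028 0.0029 0 0 1; 0.0028 0.0029 0 0 1; 0 0 0 0 1; 0 0 0 0 1"

```text
time: 9.18
ee_pos: [0.5947, -0.133, 0.0828]
eef_rot: [0.652, 0.274, -0.652, 0.274]
ft_force: [-0.1, -0.2, -0.5]
width: 0.0005
```

```bash
python3 - <<'E'
from h import *
import pickle
c=snap('side','side5')
a=cv2.imread('pics/side5.png')[130:300,270:430]; cv2.imwrite('pics/side5z.png',cv2.resize(a,None,fx=3.5,fy=3.5,interpolation=cv2.INTER_CUBIC))
c=snap('wrist','wrist5');pickle.dump(c,open('wrist5.pkl','wb'))
E
```

```text
(no output)
```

View pics/wrist5.png

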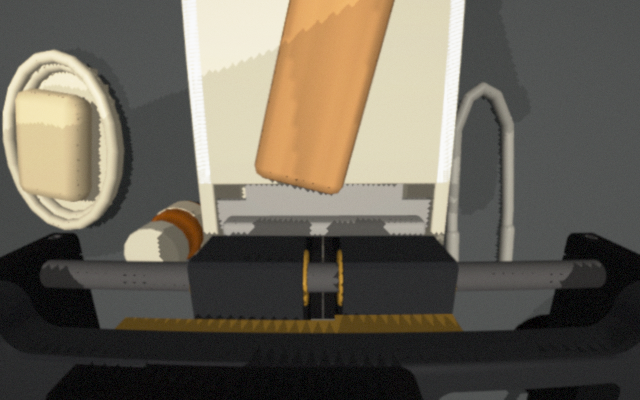

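View pics/side5z.png

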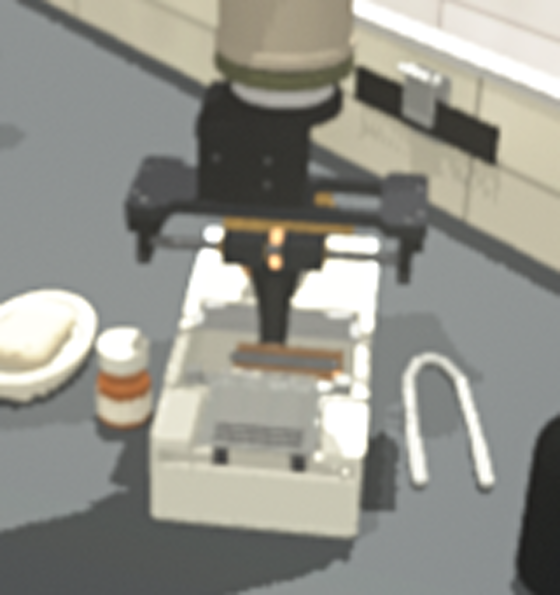

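Request:
drive_tool:
  moves: "0.0021 0.0021 0 0 1; 0.0021 0.0021 0 0 1; 0.0014 0.0014 0 0 1; 0.0007 0.0007 0 0 1; 0.0007 0.0007 0 0 1; 0 0 0 0 1"

```text
time: 10.02
ee_pos: [0.6015, -0.126, 0.0825]
eef_rot: [0.652, 0.274, -0.652, 0.274]
ft_force: [-0.5, -0.6, 0.9]
width: 0.0005
```

Request:
drive_tool:
  moves: "0.0007 0.0007 0 0 1; 0.0007 0.0007 0 0 1; 0 0 0 0 1"

```text
time: 10.4
ee_pos: [0.6029, -0.1246, 0.0825]
eef_rot: [0.652, 0.274, -0.652, 0.274]
ft_force: [-0.2, -0.7, 0.3]
width: 0.0004
```

Request:
drive_tool:
  moves: "0.0007 0.0007 0 0 1; 0.0007 0.0007 0 0 1; 0 0 0 0 1"

```text
time: 10.78
ee_pos: [0.6035, -0.124, 0.0825]
eef_rot: [-0.652, -0.273, 0.653, -0.274]
ft_force: [-3.5, -2.8, 2.5]
width: 0.0004
```

The force has risen to about 4.5 N, so the lid is at its stop. I'll back off along -x, lift clear and check.

Request:
drive_tool:
  moves: "-0.0035 -0.0036 0 0 1; -0.006 -0.006 0 0 1; 0 0 0.02 0 1; 0 0 0.04 0 1; -0.02 -0.02 0.05 0 1; -0.03 -0.03 0.04 0 1; -0.04 -0.04 0 0 1; -0.02 -0.02 0 0 1; 0 0 0 0 1; 0 0 0 0 1"

```text
time: 12.02
ee_pos: [0.4856, -0.2417, 0.2329]
eef_rot: [0.652, 0.274, -0.652, 0.274]
ft_force: [-0.4, -0.4, 0.1]
width: 0.0001
```

```bash
python3 - <<'E'
from h import *
import pickle
c=snap('side','side6')
a=cv2.imread('pics/side6.png')[170:300,270:430]; cv2.imwrite('pics/side6z.png',cv2.resize(a,None,fx=4,fy=4,interpolation=cv2.INTER_CUBIC))
c=snap('wrist','wrist6');pickle.dump(c,open('wrist6.pkl','wb'))
print(r.read_state()['ee_pos'],r.read_state()['ft_force'])
E
```

```text
[ 0.48566666 -0.24159698  0.23249506] [-0.04412191  0.13139321 -0.31375095]
```

View pics/wrist6.png

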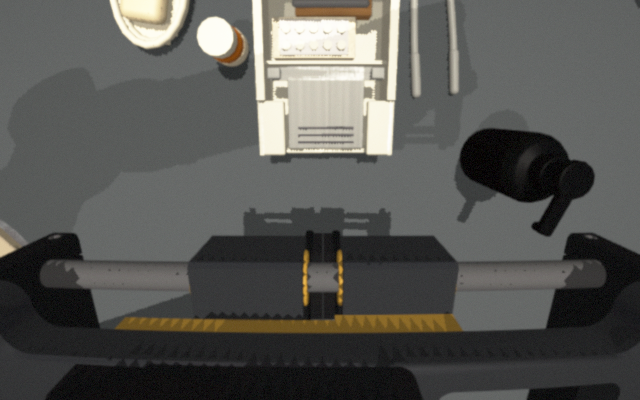

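View pics/side6z.png

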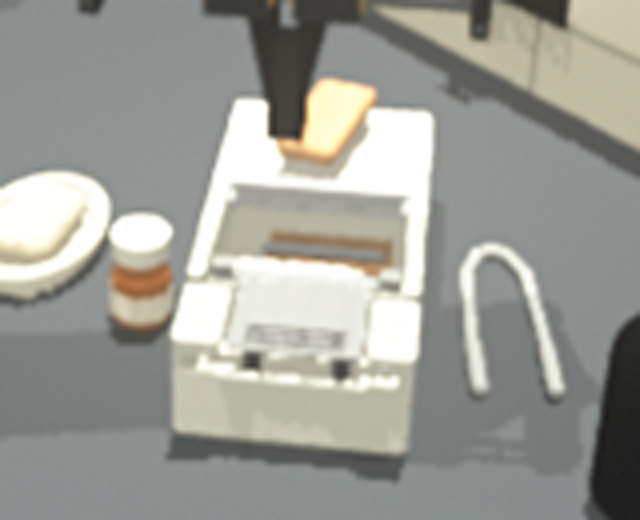

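```bash
python3 -c "
from h import *
print(ticket.close_job())"
```

```text
the job is handed in; nothing more can be done
None
```

I opened the medicine box and handed the job in at about 12 s of the 42 s allowed. No verdict was reported.

**What I did:**
1. With the gripper shut, I pressed the catch plate down about 8 mm (about 7 N).
2. Holding it down, I pushed the lid about 36 mm, past the lugs.
3. I backed off slightly and raised the fingertips so the catch could spring up.
4. I pushed the lid by its rear face until the force rose to about 4.5 N at the end stop. By the tool position that is about 89–90 mm open.
5. I backed off and lifted clear of the box.

**Last checks:**
- **Catch:** both lugs and the plate appear up behind the lid, judged by eye from the wrist and side pictures.
- **Lid:** its thumb bar stands by the roof edge in the side picture. I did not measure its opening again after backing off.
- **Box:** its corners in the side picture are within about 2 px of where they started.
- **Bystanders:** the nail brush, soap dish, pill jar and scraper look undisturbed. The pump looks upright. I did not check the tumbler again, but the arm stayed well away from it at the box.
- **Robot:** clear of everything, with the force near zero.

**One disagreement:** the wrist view put the box about 3 mm further along its +x than the top and side views did. I left enough clearance that this did not matter.

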